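# Check-weigh the spice jars

## Task

The three spice jars on the counter all look full, but some were packed short, which only shows in their weight. Feel carefully how heavy each one is and stand it upright in the red tray if it weighs less than 250 g, in the green tray if more (within 30 g of that limit either tray will do). They are glass: grip them lightly and set them down gently without dropping, knocking or tipping them, and do not disturb the other things on the counter.

Things in the scene. Friction and masses are not known exactly. Their poses are not given: they have to be found in the camera images.
- jar_a: glass spice jar, upright, round, 41 mm diameter, 105 mm tall to the top of its black lid (fixed, 40 mm diameter); pale label with a black picture, pale-grey contents; origin at the centre of its underside, z up. Weighs between 80 and 420 g, any of them may be light or heavy, differently every time
- jar_b: glass spice jar, upright, round, 41 mm diameter, 105 mm tall to the top of its black lid (fixed, 40 mm diameter); black label with a green leaf picture; origin at the centre of its underside, z up. Weighs between 80 and 420 g, any of them may be light or heavy, differently every time
- jar_c: glass spice jar, upright, round, 41 mm diameter, 105 mm tall to the top of its black lid (fixed, 40 mm diameter); white and blue label, pinkish contents, top of the lid reddish with blue; origin at the centre of its underside, z up. Weighs between 80 and 420 g, any of them may be light or heavy, differently every time
- red_tray: fixed shallow open tray of red plastic, 220 mm along its own x, 95 mm along y, 22 mm high, walls 4 mm, inner floor 4 mm above the counter; origin at the centre of its underside, z up; a small grip tab juts 10 mm from each end. Room for all three jars in one row along x, at a pitch of about 62 mm. For the light jars
- green_tray: fixed shallow open tray of green plastic, 220 mm along its own x, 95 mm along y, 22 mm high, walls 4 mm, inner floor 4 mm above the counter; origin at the centre of its underside, z up; a small grip tab juts 10 mm from each end. Room for all three jars in one row along x, at a pitch of about 62 mm. For the heavy jars
- tape_roll: roll of brown packing tape lying flat, 93 mm across, 48 mm high; bystander, origin under its centre
- pricing_gun: blue pricing gun lying flat, 143 x 204 x 60 mm; bystander, origin under its centre
- black_marker: white marker pen with a black cap, 135 mm long along its y, 17 mm thick; bystander, origin under its centre
- tin_e: flat round tin, 86 mm across, 40 mm high; bystander, origin under its centre
There are look-alikes about, which are no part of the job. Leave any turquoise look-alike of the jar_c alone.

How it is judged:
By the outcome, as a careful person would: the job done as asked, in the order asked, and still so for the second after the job is handed in, with the robot touching nothing.
It also fails if it takes over 72 s, if anything falls off the work surface, if the arm or the gripper's body presses on something with over 40 N, if the wrist force passes 120 N, or if a joint passes its speed limit or range.

## Robot

A 6-joint arm with a two-finger parallel gripper is mounted at the origin on a cart in front of the work surface, level with it; the furniture and walls round the work are solid. World frame = base frame: x ahead of the robot, y to its left, z up, the work surface at z = 0. Lengths are in m, angles in rad, forces in N, time in s.
With the tool pointing down it reaches from about 0.275 to 0.725 m from the base axis. Payload 5.6 kg.
Tool frame: the origin (TCP) lies where the fingers leave the gripper's body, on its centre line; the fingertips stand r.finger_overhang ahead of it and the grasp point (between the pads) lies 54 mm ahead of it (r.finger_overhang is the distance from the TCP to the fingertips, in m); z points along the fingers, y is the line along which they close (so a half turn about z gives the same grasp; the last joint's range is limited). The gripper opens to 85 mm and grips with 20 to 120 N. Pads are 22 mm wide; open, the fingers measure 114 mm over their backs; the gripper's body (76 mm by 85 mm) begins 54 mm behind the grasp point. The pads swing forward as they close: fully open they stand 13 mm farther back than shut.
Start: joints at [1.526, 0.255, 0.108, 0, -1.424, -0.285], TCP at [0.178, 0.52, 0.304] pointing down, gripper open.
Joint ranges: [-2.95, 2.95], [-1.21, 1.97], [-1.09, 1.5], [-2.87, 1.71], [-2.94, -0.07], [-3.05, 3.05]. Speed limits (rad/s): [2.57, 2.57, 3.14, 3.14, 3.14, 3.14].

## Interface

Orientations are given as a rotation vector (axis times angle).
In Python, from rig import readout, viewer, r gives the robot as it stands.
- The arm moves only by the tool carry_out, never from a script. Its argument "plan" is text: rows parted by semicolons, each of 5 numbers parted by spaces: the opening, from 0 (shut) to 1 (fully open), then the shift along the tool's x, y, z each as a share of 300 mm, from -1 to 1, then the turn about the tool's z as a share of pi/2 rad, from -1 to 1. A call has 1 to 20 rows; each row is the pose to reach, as a shift and turn from the pose commanded when the call began, along the tool's axes at that moment; what a row does not reach only later rows make up. A row lasts 1/10 s, in which the tool goes at most 50 mm and 8.59 degrees, less where a joint would pass 70% of its speed; a pose out of reach is approached as far as the arm can. A call with a number of a shift or a turn outside -1 to 1 is refused whole. A call with a gripper value outside its range is refused whole. The fingers move at their own pace and stop on an object; "squeeze" is the grip in N (left out, the last holds). Time passes only in rows, so rows that repeat a pose let the fingers close. It gives the time, the measured TCP pose, the force, the opening and the grip force at its end, in the units of the state.
- readout.sense(): the state, without advancing time (a new reading comes with each control period).
- viewer.read_camera(name): name is "side" or "top"; returns a dict with "img" (480x640x3 uint8, blue, green, red), "fx", "fy", "cx", "cy" (pixels), "R" (3x3) and "t" (3): a world point X has camera coordinates R X + t. Camera axes: x right, y down, z forward; pixel columns grow to the right and rows downward; lengths in m; the calibration is good to about 2 mm. A picture is of the moment at which its call begins. There is no depth.
- r.hand_in(): hands the job in; it is judged then, once.
The state is a dict: "t": time; "q": joint angles; "joint_vel": joint speeds; "joint_efforts": joint torques, N m; "tool_pos": TCP position; "tcp_rot": TCP orientation; "contact_force": force on the tool from outside, world axes, zero at the start; "wrist_torque": the same for the moment, N m; "grip_width": opening from 0.0 (shut) to 1.0 (fully open); "grip_force": force on a finger pad.
Only numpy, scipy, OpenCV 4.12 (cv2) and the standard library are available. Lean on these libraries where they do the work, as an engineer would, in place of code of your own. Each camera call takes 0.05 s, during which the arm holds its last target. There are 200 camera calls.

## Working session

There is one attempt and no reset: what is moved stays moved. The work goes in short steps, Python scripts to look and compute and a tool call to move; the robot and the scene stay as the last step left them, time stands still between calls to the robot, and variables do not carry over. Pictures are saved under pics/ and viewed, at most 10 in all, crops included, and the job is handed in when it is done.

Besides the shell and the picture viewer there is one more tool, called by a JSON object that holds its "fn" and its "kwargs", one argument or row to a line. carry_out: Moves the arm, as the interface text tells. Its arguments: {"type":"object","properties":{"plan":{"type":"string"},"squeeze":{"type":"number"}},"required":["plan"]}

```bash
mkdir -p pics; ls; python3 - <<'E'
from rig import readout, viewer, r
import cv2,numpy as np
for n in("side","top"):
    c=viewer.read_camera(n); cv2.imwrite(f"pics/{n}0.png",c["img"]); print(n,c["fx"],c["fy"],c["cx"],c["cy"],np.round(c["R"],4).tolist(),np.round(c["t"],4).tolist())
s=readout.sense(); print(s, r.finger_overhang)
E
```

```text
pics
side 443.25733059210245 443.25733059210245 318.3132907953595 235.94863499881828 [[-0.993, -0.1175, -0.0067], [-0.0627, 0.5757, -0.8153], [0.0997, -0.8092, -0.579]] [0.4765, 0.1356, 0.9501]
top 555.3665740910659 555.3665740910659 324.0920484476522 245.2733564039442 [[-0.0122, -0.9998, 0.0135], [-0.986, 0.0098, -0.1662], [0.1661, -0.0154, -0.986]] [-0.1176, 0.5066, 1.2061]
{'t': 0.1, 'q': array([ 1.52558512e+00,  2.55703001e-01,  1.07117012e-01, -4.15593132e-04,
       -1.42389201e+00, -2.84631510e-01]), 'joint_vel': array([ 1.23503661e-03,  9.72557357e-05,  2.71896424e-03,  1.59510659e-03,
        7.39781463e-04, -1.32307714e-05]), 'joint_efforts': array([-2.32473241e-03, -3.87604272e+01,  2.38474077e+01,  5.37777856e+00,
       -3.77808130e-03, -2.53141252e-06]), 'tool_pos': array([0.17796798, 0.52007381, 0.30307242]), 'tcp_rot': array([ 3.09725404e+00, -5.15582775e-01, -3.25434140e-04]), 'contact_force': array([0.21824005, 0.1486533 , 0.16289395]), 'wrist_torque': array([0.01695614, 0.03973815, 0.00566898]), 'grip_force': 0.0, 'grip_width': 0.9999256783800765} 0.0726
```

View pics/side0.png

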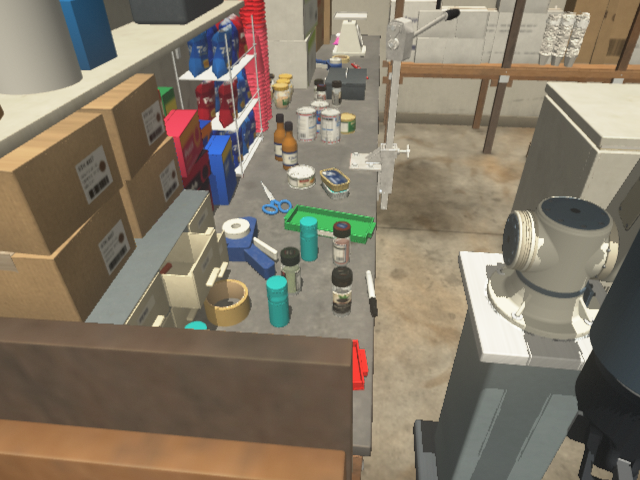

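View pics/top0.png

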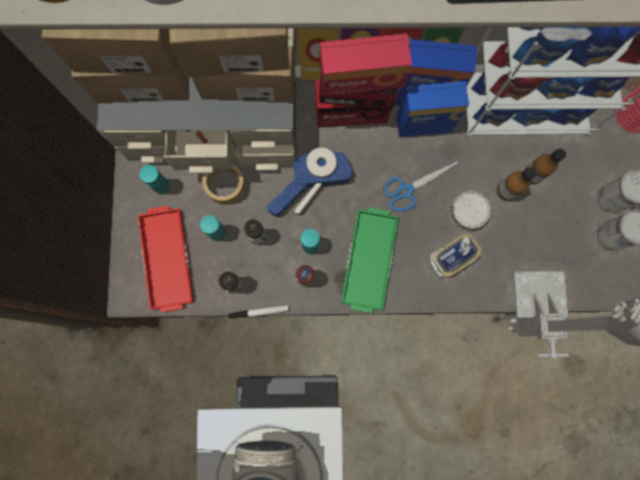

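The side view shows jar_a at (290,270), jar_b at (342,290) and jar_c at (342,243). In the top view their lids are at (254,230), (229,281) and (306,274), the red tray is at (165,258) and the green tray at (371,260). The turquoise look-alikes are at top (211,227), (310,239) and (150,176).

```bash
cat > h.py <<'E'
import numpy as np, cv2
from rig import readout, viewer, r
def proj(c,X):
    p=np.array(c["R"])@np.asarray(X,float)+c["t"]; return np.array([c["fx"]*p[0]/p[2]+c["cx"],c["fy"]*p[1]/p[2]+c["cy"]])
def ray(c,u,v):
    R=np.array(c["R"]); d=R.T@np.array([(u-c["cx"])/c["fx"],(v-c["cy"])/c["fy"],1.]); return -R.T@np.array(c["t"]),d/np.linalg.norm(d)
def onz(c,u,v,z):
    o,d=ray(c,u,v); return o+d*(z-o[2])/d[2]
def tri(c1,p1,c2,p2):
    o1,d1=ray(c1,*p1);o2,d2=ray(c2,*p2)
    s=np.linalg.lstsq(np.c_[d1,-d2],o2-o1,rcond=None)[0]
    a,b=o1+s[0]*d1,o2+s[1]*d2; return (a+b)/2,np.linalg.norm(a-b)
E
python3 - <<'E'
from h import *
s=viewer.read_camera("side");t=viewer.read_camera("top")
print("tcp top px",proj(t,[.178,.52,.304]),"base",proj(t,[0,0,0]))
a=cv2.resize(t["img"][160:320,130:400],None,fx=2.9,fy=2.9,interpolation=cv2.INTER_CUBIC)
cv2.imwrite("pics/t1.png",a)
b=cv2.resize(s["img"][195:400,230:400],None,fx=2.9,fy=2.9,interpolation=cv2.INTER_CUBIC)
cv2.imwrite("pics/s1.png",b)
# trays
for n,lo,hi in(("red",[(0,150,80),(170,150,80)],[(8,255,255),(180,255,255)]),("green",[(50,120,50)],[(75,255,255)])):
    h=cv2.cvtColor(t["img"],cv2.COLOR_BGR2HSV)
    m=sum(cv2.inRange(h,l,u) for l,u in zip(lo,hi)).astype(np.uint8); m[:190]=0
    k=max(cv2.findContours(m,0,2)[0],key=cv2.contourArea)
    rc=cv2.minAreaRect(k); print(n,rc); bx=cv2.boxPoints(rc)
    for p in bx: print(p.round(1),onz(t,*p,0.022).round(4))
for n,p in dict(a=(254,230),b=(229,281),c=(306,274),ta=(211,227),tb=(310,239),tc=(150,176)).items():print(n,onz(t,*p,.105).round(3), proj(s,onz(t,*p,.105)).round(0))
print("shelf edge",onz(t,107,250,0))
E
```

```text
tcp top px [-56.28666268 416.24154401] base [269.95677093 478.5572104 ]
red ((164.8000030517578, 258.60003662109375), (103.23758697509766, 43.55777359008789), 81.8698959350586)
[135.9 210.6] [0.5941 0.3086 0.022 ]
[179.1 204.4] [0.6078 0.2102 0.022 ]
[193.7 306.6] [0.3725 0.1703 0.022 ]
[150.5 312.8] [0.3598 0.2659 0.022 ]
green ((369.5184631347656, 259.5621032714844), (40.955406188964844, 101.49063110351562), 10.007980346679688)
[340.5 306. ] [ 0.3701 -0.1588  0.022 ]
[358.2 206. ] [ 0.6003 -0.2036  0.022 ]
[398.5 213.1] [ 0.5826 -0.2967  0.022 ]
[380.9 313.1] [ 0.3532 -0.2491  0.022 ]
a [0.53  0.028 0.105] [293. 252.]
b [0.42  0.079 0.105] [343. 271.]
c [ 0.434 -0.083  0.105] [343. 225.]
ta [0.537 0.12  0.105] [281. 281.]
tb [ 0.509 -0.092  0.105] [310. 221.]
tc [0.651 0.254 0.105] [199. 328.]
shelf edge [0.50645395 0.37838385 0.        ]
```

View pics/t1.png

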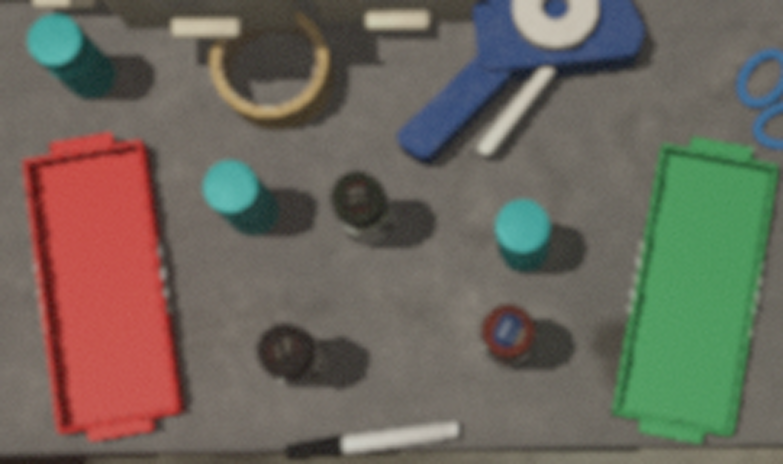

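View pics/s1.png

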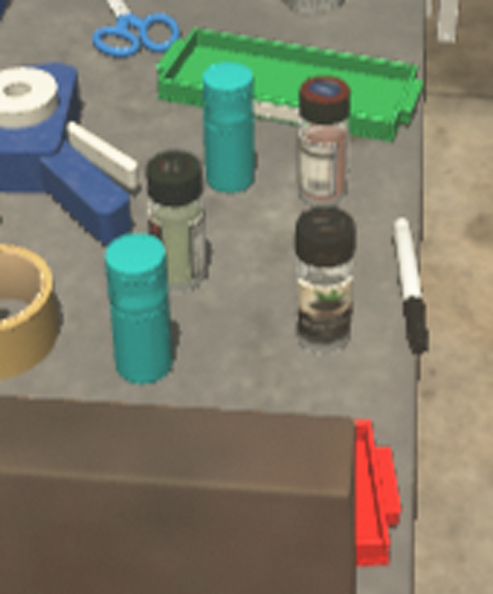

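t1 shows the lid tops at crop pixels a (358,198), b (286,349) and c (509,331). s1 shows the lid-top ellipses at about a (175,168), b (326,226) and c (324,93). Next I triangulate these and check a tray corner.

```bash
python3 - <<'E'
from h import *
s=viewer.read_camera("side");t=viewer.read_camera("top")
T=lambda x,y:((x+.5)/2.9-.5+130,(y+.5)/2.9-.5+160)
S=lambda x,y:((x+.5)/2.9-.5+230,(y+.5)/2.9-.5+195)
for n,p,q in(("a",(358,198),(175,168)),("b",(286,349),(326,226)),("c",(509,331),(324,93)),
  ("green far-left rim",(777,168),(197,31)),("green far right(near) rim",(735,434),(418,68)),("green nearjar end",(617,414),(391,137)),("green inner",(664,146),(160,72)),
  ("turq b",(524,224),(229,78)),("turq a",(232,187),(135,250)),("gun handle tip",(415,150),(128,205))):
    X,e=tri(t,T(*p),s,S(*q)); print(n,X.round(4),"gap",round(e,4),"z.105:",onz(t,*T(*p),.105).round(4))
# tray from corners, without tabs: rim corners in top crop
for n,cs in(("red",[(25,160),(143,143),(183,410),(60,433)]),("green",[(664,146),(777,168),(735,434),(616,412)])):
    P=np.array([onz(t,*T(*c),.022)[:2] for c in cs]); print(n,P.round(4).tolist(),"ctr",P.mean(0).round(4),"L",np.linalg.norm(P[0]-P[3]),np.linalg.norm(P[1]-P[2]),"W",np.linalg.norm(P[0]-P[1]),np.linalg.norm(P[2]-P[3]))
    d=(P[0]-P[3])+(P[1]-P[2]);d/=np.linalg.norm(d);c=P.mean(0);print("slots",[(c+k*.062*d).round(4).tolist() for k in(-1,0,1)],"ang",np.degrees(np.arctan2(d[1],d[0])))
E
```

```text
a [0.5345 0.0297 0.1038] gap 0.0005 z.105: [0.5341 0.0295 0.105 ]
b [0.4228 0.0811 0.1032] gap 0.0 z.105: [0.4226 0.0808 0.105 ]
c [ 0.4354 -0.0814  0.1008] gap 0.0018 z.105: [ 0.434  -0.0814  0.105 ]
green far-left rim [ 0.5727 -0.2947  0.0188] gap 0.0 z.105: [ 0.5539 -0.2816  0.105 ]
green far right(near) rim [ 0.3613 -0.255   0.017 ] gap 0.001 z.105: [ 0.3573 -0.2444  0.105 ]
green nearjar end [ 0.3806 -0.1642  0.0025] gap 0.0026 z.105: [ 0.3727 -0.1592  0.105 ]
green inner [ 0.5905 -0.2038  0.0294] gap 0.0027 z.105: [ 0.5714 -0.1978  0.105 ]
turq b [ 0.5132 -0.093   0.1019] gap 0.0013 z.105: [ 0.5133 -0.093   0.105 ]
turq a [0.5442 0.1225 0.1059] gap 0.0023 z.105: [0.5432 0.1226 0.105 ]
gun handle tip [ 0.5834 -0.0073  0.0362] gap 0.0051 z.105: [ 0.57   -0.0125  0.105 ]
red [[0.584, 0.3028], [0.597, 0.21], [0.3849, 0.1726], [0.3683, 0.2666]] ctr [0.4836 0.238 ] L 0.21873874966166953 0.2153692937555858 W 0.09368270498710547 0.09549213814728769
slots [[0.4225, 0.2275], [0.4836, 0.238], [0.5447, 0.2485]] ang 9.756675980567183
green [[0.5908, -0.2045], [0.572, -0.2942], [0.3615, -0.2544], [0.3796, -0.1624]] ctr [ 0.476  -0.2289] L 0.21538611498169316 0.21423019915864952 W 0.0917030263971666 0.0937322282678341
slots [[0.4151, -0.2171], [0.476, -0.2289], [0.5369, -0.2407]] ang -10.988385887702075
```

{"fn": "carry_out", "kwargs": {
  "plan": "0.8 0 0 0 -0.07; 0.8 0 0 0 -0.14; 0.8 0 0 0 -0.21; 0.8 0 0 0 -0.21; 0.8 0 0 0 -0.21",
  "squeeze": 25
}}

```text
t: 0.8
tool_pos: [0.1781, 0.5203, 0.3038]
tcp_rot: [3.141, -0.004, -0.0]
contact_force: [-0.6, 0.3, 0.2]
grip_width: 0.802
grip_force: 0.0
```

{"fn": "carry_out", "kwargs": {
  "plan": "0.8 0.04 0.15 0 0; 0.8 0.08 0.3 0 0; 0.8 0.12 0.45 0 0; 0.8 0.16 0.6 0 0; 0.8 0.2 0.75 0 0; 0.8 0.24 0.9 0 0; 0.8 0.35 0.95 0 0; 0.8 0.45 1 0 0; 0.8 0.5 1 0 0; 0.8 0.5 1 0 0"
}}

```text
t: 1.8
tool_pos: [0.3294, 0.2198, 0.3037]
tcp_rot: [3.141, -0.008, -0.0]
contact_force: [-0.3, -0.9, 0.5]
grip_width: 0.804
grip_force: 0.0
```

{"fn": "carry_out", "kwargs": {
  "plan": "0.8 0.08 0.12 0 0; 0.8 0.16 0.24 0.05 0; 0.8 0.24 0.35 0.1 0; 0.8 0.3 0.44 0.11 0; 0.8 0.316 0.464 0.112 0; 0.8 0.316 0.464 0.112 0; 0.8 0.316 0.464 0.112 0; 0.8 0.316 0.464 0.112 0"
}}

```text
t: 2.6
tool_pos: [0.4225, 0.0821, 0.2706]
tcp_rot: [-3.141, -0.002, -0.001]
contact_force: [0.7, 1.1, 0.1]
grip_width: 0.802
grip_force: 0.0
```

```bash
cat > force.py <<'E'
from h import *
import sys
n=int(sys.argv[1]) if len(sys.argv)>1 else 16
F=[];J=[]
for i in range(n):
    c=viewer.read_camera("top"); s=readout.sense(); F.append(s["contact_force"]);J.append(s["joint_efforts"])
F=np.array(F);print("t",s["t"],"F",F.mean(0).round(3),"sd",F.std(0).round(3),"sem",(F.std(0)/n**.5).round(3),"J",np.mean(J,0).round(3),"tcp",s["tool_pos"].round(4),"rot",s["tcp_rot"].round(4),"grip",s["grip_width"],s["grip_force"])
E
python3 force.py; python3 - <<'E'
from h import *
for n in("side","top"): cv2.imwrite(f"pics/{n}2.png",viewer.read_camera(n)["img"])
a=cv2.imread("pics/side2.png")[150:390,180:420];b=cv2.imread("pics/top2.png")[130:370,140:380]
cv2.imwrite("pics/2.png",cv2.resize(np.hstack([a,b]),None,fx=1.66,fy=1.66))
E
```

```text
t 3.4 F [ 0.062  0.07  -0.031] sd [0.466 0.542 0.414] sem [0.117 0.135 0.104] J [ 2.1000e-02 -2.5001e+01  2.3163e+01  5.2210e+00 -0.0000e+00 -5.0000e-03] tcp [0.4229 0.0812 0.2703] rot [ 3.1416e+00 -0.0000e+00 -1.0000e-04] grip 0.7995685708206586 0.0
```

View pics/2.png

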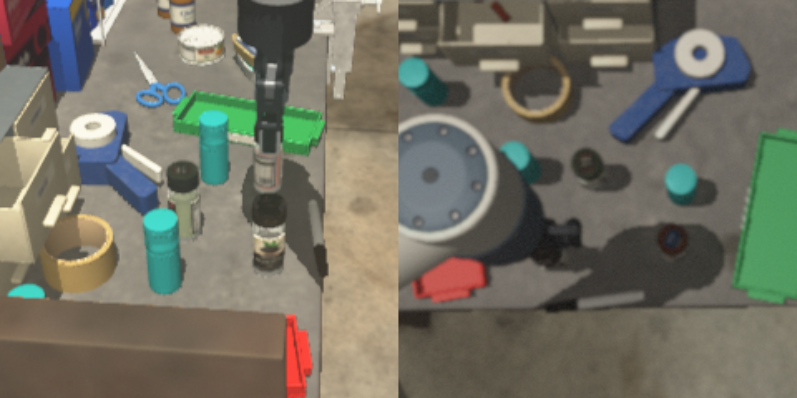

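Left half: the fingers are lined up above jar_b at (268,220). Right half: the gripper is over b's lid at (548,248). Now I descend and grip.

{"fn": "carry_out", "kwargs": {
  "plan": "0.8 0 0 0.1 0; 0.8 0 0 0.2 0; 0.8 0 0 0.3 0; 0.8 0 0 0.4 0; 0.8 0 0 0.46 0; 0.8 0 0 0.5 0; 0.8 0 0 0.5 0; 0.65 0 0 0.5 0; 0.58 0 0 0.5 0; 0.54 0 0 0.5 0; 0.5 0 0 0.5 0; 0.46 0 0 0.5 0; 0.42 0 0 0.5 0; 0.38 0 0 0.5 0; 0.38 0 0 0.5 0; 0.38 0 0 0.5 0",
  "squeeze": 25
}}

```text
t: 5.1
tool_pos: [0.4232, 0.0812, 0.1209]
tcp_rot: [-3.141, -0.001, -0.002]
contact_force: [-0.7, -0.7, 6.4]
grip_width: 0.469
grip_force: 25.0
```

{"fn": "carry_out", "kwargs": {
  "plan": "0.38 0 0 -0.01 0; 0.38 0 0 -0.03 0; 0.38 0 0 -0.07 0; 0.38 0 0 -0.14 0; 0.38 0 0 -0.23 0; 0.38 0 0 -0.33 0; 0.38 0 0 -0.42 0; 0.38 0 0 -0.48 0; 0.38 0 0 -0.5 0; 0.38 0 0 -0.5 0; 0.38 0 0 -0.5 0; 0.38 0 0 -0.5 0; 0.38 0 0 -0.5 0; 0.38 0 0 -0.5 0"
}}

```text
t: 6.5
tool_pos: [0.4228, 0.0811, 0.2697]
tcp_rot: [3.141, 0.0, -0.002]
contact_force: [-0.1, 0.0, -0.6]
grip_width: 0.474
grip_force: 25.4
```

```bash
python3 force.py 24
```

```text
t 7.7 F [ 0.012 -0.144 -1.102] sd [0.429 0.379 0.385] sem [0.088 0.077 0.079] J [ -0.    -25.457  23.601   5.394  -0.     -0.   ] tcp [0.4229 0.0812 0.2703] rot [ 3.1416e+00  1.0000e-04 -0.0000e+00] grip 0.4708039690957386 25.43994799580105
```

Both the force sensor (109 g) and the shoulder torque (110 g) say jar_b is light, so it goes in the red tray.

{"fn": "carry_out", "kwargs": {
  "plan": "0.38 0 -0.05 0 0; 0.38 0 -0.15 0 0; 0.38 0 -0.27 0 0; 0.38 0 -0.38 0 0; 0.38 0 -0.46 0 0; 0.38 0 -0.488 0 0; 0.38 0 -0.488 0.08 0; 0.38 0 -0.488 0.18 0; 0.38 0 -0.488 0.28 0; 0.38 0 -0.488 0.37 0; 0.38 0 -0.488 0.43 0; 0.38 0 -0.488 0.46 0; 0.38 0 -0.488 0.475 0; 0.38 0 -0.488 0.478 0; 0.38 0 -0.488 0.48 0; 0.38 0 -0.488 0.48 0; 0.38 0 -0.488 0.48 0"
}}

```text
t: 9.4
tool_pos: [0.4232, 0.2278, 0.1269]
tcp_rot: [-3.141, -0.0, -0.002]
contact_force: [-0.9, 1.1, 0.1]
grip_width: 0.466
grip_force: 25.6
```

```bash
python3 force.py 4;  python3 - <<'E'
from h import *
a=viewer.read_camera("side")["img"][230:430,250:450];b=viewer.read_camera("top")["img"][180:380,100:300]
cv2.imwrite("pics/3.png",cv2.resize(np.hstack([a,b]),None,fx=2,fy=2))
E
```

```text
t 9.6 F [ 0.113  0.425 -1.226] sd [0.638 0.485 0.387] sem [0.319 0.242 0.193] J [-4.0000e-03 -3.4778e+01  1.9853e+01  4.5360e+00  1.0000e-03  0.0000e+00] tcp [0.423  0.2277 0.1265] rot [-3.1413e+00 -2.0000e-04 -5.0000e-04] grip 0.47195941583418877 25.609689627599437
```

View pics/3.png

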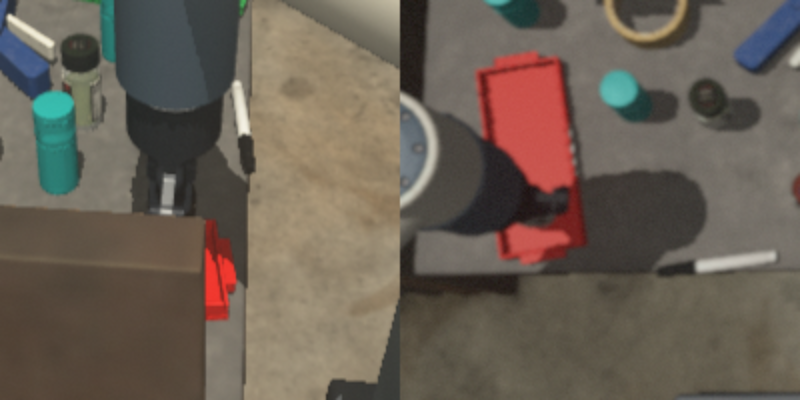

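The gripper is over the near end of the red tray at (545,205) in the right half. The jar still hangs about 2 mm up, so I lower it gently.

{"fn": "carry_out", "kwargs": {
  "plan": "0.38 0 0 0.002 0; 0.38 0 0 0.004 0; 0.38 0 0 0.006 0; 0.38 0 0 0.0075 0; 0.38 0 0 0.0075 0; 0.38 0 0 0.0075 0"
}}

```text
t: 10.3
tool_pos: [0.423, 0.2276, 0.1249]
tcp_rot: [-3.142, -0.001, -0.001]
contact_force: [-2.4, -1.5, 7.5]
grip_width: 0.472
grip_force: 26.3
```

```bash
python3 force.py 4
```

```text
t 10.5 F [-2.638 -0.936  7.196] sd [0.271 0.496 0.197] sem [0.135 0.248 0.098] J [ -0.13  -31.385  18.824   4.16    1.018   0.   ] tcp [0.4231 0.2276 0.1249] rot [-3.1415e+00 -7.0000e-04 -1.1000e-03] grip 0.4718745336330124 26.32967826726599
```

{"fn": "carry_out", "kwargs": {
  "plan": "0.47 0 0 -0.001 0; 0.5 0 0 -0.001 0; 0.54 0 0 -0.001 0; 0.6 0 0 -0.001 0; 0.7 0 0 -0.001 0; 0.75 0 0 -0.001 0; 0.75 0 0 -0.03 0; 0.75 0 0 -0.1 0; 0.75 0 0 -0.2 0; 0.75 0 0 -0.32 0; 0.75 0 0 -0.42 0; 0.75 0 0 -0.483 0; 0.75 0.05 0.1 -0.483 0; 0.75 0.12 0.25 -0.483 0; 0.75 0.21 0.4 -0.483 0; 0.75 0.3 0.55 -0.483 0; 0.75 0.36 0.64 -0.483 0; 0.75 0.372 0.66 -0.483 0; 0.75 0.372 0.66 -0.483 0; 0.75 0.372 0.66 -0.483 0"
}}

```text
t: 12.5
tool_pos: [0.5342, 0.0301, 0.2692]
tcp_rot: [-3.141, -0.0, -0.0]
contact_force: [0.1, 0.4, 0.8]
grip_width: 0.747
grip_force: 0.0
```

```bash
python3 force.py 20;  python3 - <<'E'
from h import *
a=viewer.read_camera("side")["img"][200:400,250:450];b=viewer.read_camera("top")["img"][180:380,100:300]
cv2.imwrite("pics/4.png",cv2.resize(np.hstack([a,b]),None,fx=2,fy=2))
E
```

```text
t 13.5 F [-0.022 -0.091  0.001] sd [0.512 0.468 0.462] sem [0.114 0.105 0.103] J [-4.4000e-02 -3.7259e+01  2.3372e+01  5.2700e+00 -2.0000e-03 -2.0000e-03] tcp [0.5345 0.0295 0.2689] rot [ 3.1416e+00  0.0000e+00 -1.0000e-04] grip 0.7480484631891132 0.0
```

View pics/4.png

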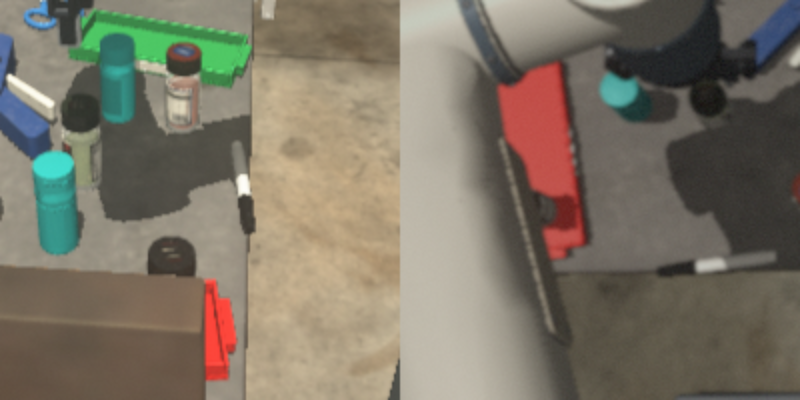

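jar_b stands upright in the red tray, with its lid at (172,258) in the left half and (545,207) in the right. jar_a is next, and the gripper is already above it.

{"fn": "carry_out", "kwargs": {
  "plan": "0.75 0 0 0.1 0; 0.75 0 0 0.2 0; 0.75 0 0 0.3 0; 0.75 0 0 0.4 0; 0.75 0 0 0.46 0; 0.75 0 0 0.495 0; 0.75 0 0 0.495 0; 0.63 0 0 0.495 0; 0.57 0 0 0.495 0; 0.53 0 0 0.495 0; 0.49 0 0 0.495 0; 0.45 0 0 0.495 0; 0.42 0 0 0.495 0; 0.38 0 0 0.495 0; 0.38 0 0 0.495 0; 0.38 0 0 0.495 0"
}}

```text
t: 15.2
tool_pos: [0.535, 0.0293, 0.1213]
tcp_rot: [3.141, 0.001, 0.002]
contact_force: [-1.0, -2.4, 4.8]
grip_width: 0.472
grip_force: 25.3
```

{"fn": "carry_out", "kwargs": {
  "plan": "0.38 0 0 -0.01 0; 0.38 0 0 -0.03 0; 0.38 0 0 -0.07 0; 0.38 0 0 -0.14 0; 0.38 0 0 -0.23 0; 0.38 0 0 -0.33 0; 0.38 0 0 -0.42 0; 0.38 0 0 -0.48 0; 0.38 0 0 -0.495 0; 0.38 0 0 -0.495 0; 0.38 0 0 -0.495 0; 0.38 0 0 -0.495 0; 0.38 0 0 -0.495 0; 0.38 0 0 -0.495 0"
}}

```text
t: 16.6
tool_pos: [0.5344, 0.0295, 0.2683]
tcp_rot: [3.141, 0.0, -0.002]
contact_force: [-0.1, 0.2, -2.2]
grip_width: 0.469
grip_force: 25.6
```

```bash
python3 force.py 20
```

```text
t 17.6 F [ 0.056 -0.006 -2.173] sd [0.394 0.571 0.569] sem [0.088 0.128 0.127] J [ 0.0000e+00 -3.8505e+01  2.4291e+01  5.6270e+00  1.0000e-03 -0.0000e+00] tcp [0.5345 0.0296 0.2689] rot [3.1416e+00 1.0000e-04 0.0000e+00] grip 0.4698070001988681 25.60268302448094
```

jar_a reads about 222–237 g, which is light, so it goes in the red tray's far slot.

{"fn": "carry_out", "kwargs": {
  "plan": "0.38 0 -0.05 0 0; 0.38 0.01 -0.15 0 0; 0.38 0.01 -0.27 0 0; 0.38 0.02 -0.4 0 0; 0.38 0.02 -0.53 0 0; 0.38 0.03 -0.64 0 0; 0.38 0.034 -0.71 0 0; 0.38 0.034 -0.73 0 0; 0.38 0.034 -0.73 0.08 0; 0.38 0.034 -0.73 0.18 0; 0.38 0.034 -0.73 0.28 0; 0.38 0.034 -0.73 0.37 0; 0.38 0.034 -0.73 0.43 0; 0.38 0.034 -0.73 0.46 0; 0.38 0.034 -0.73 0.47 0; 0.38 0.034 -0.73 0.474 0; 0.38 0.034 -0.73 0.474 0; 0.38 0.034 -0.73 0.474 0"
}}

```text
t: 19.4
tool_pos: [0.5452, 0.2488, 0.1278]
tcp_rot: [-3.14, -0.0, -0.002]
contact_force: [0.3, -0.0, -2.5]
grip_width: 0.472
grip_force: 25.8
```

{"fn": "carry_out", "kwargs": {
  "plan": "0.38 0 0 0.001 0; 0.38 0 0 0.002 0; 0.38 0 0 0.003 0; 0.38 0 0 0.004 0; 0.38 0 0 0.004 0; 0.38 0 0 0.004 0"
}}

```text
t: 20.0
tool_pos: [0.5447, 0.2486, 0.1255]
tcp_rot: [3.142, 0.0, -0.0]
contact_force: [0.0, -0.8, -2.7]
grip_width: 0.47
grip_force: 25.8
```

```bash
python3 force.py 4
```

```text
t 20.2 F [ 0.704 -0.304 -2.329] sd [0.63  0.159 0.288] sem [0.315 0.079 0.144] J [ 1.0000e-03 -4.8323e+01  2.1690e+01  5.0250e+00  1.0000e-03 -0.0000e+00] tcp [0.5447 0.2486 0.1255] rot [ 3.1415e+00  1.0000e-04 -1.0000e-04] grip 0.47034892854465193 25.809111990965903
```

Still hanging, so I lower it by small steps.

{"fn": "carry_out", "kwargs": {
  "plan": "0.38 0 0 0.001 0; 0.38 0 0 0.002 0; 0.38 0 0 0.003 0; 0.38 0 0 0.003 0; 0.38 0 0 0.003 0"
}}

```text
t: 20.7
tool_pos: [0.5449, 0.2486, 0.1254]
tcp_rot: [-3.141, -0.0, -0.001]
contact_force: [-3.1, -2.1, 6.1]
grip_width: 0.47
grip_force: 26.3
```

```bash
python3 force.py 3
```

```text
t 20.85 F [-1.917 -1.054  5.504] sd [0.199 0.453 0.233] sem [0.115 0.261 0.134] J [ 6.7000e-02 -4.3935e+01  2.0378e+01  4.3920e+00  9.5600e-01 -1.2000e-02] tcp [0.5449 0.2486 0.1253] rot [-3.1415e+00 -4.0000e-04 -1.2000e-03] grip 0.4700997866426115 26.257248069159687
```

{"fn": "carry_out", "kwargs": {
  "plan": "0.47 0 0 0 0; 0.5 0 0 0 0; 0.54 0 0 0 0; 0.6 0 0 0 0; 0.7 0 0 0 0; 0.75 0 0 0 0; 0.75 0 0 -0.03 0; 0.75 0 0 -0.1 0; 0.75 0 0 -0.2 0; 0.75 0 0 -0.32 0; 0.75 0 0 -0.42 0; 0.75 0 0 -0.48 0; 0.75 -0.05 0.15 -0.48 0; 0.75 -0.1 0.3 -0.48 0; 0.75 -0.16 0.45 -0.48 0; 0.75 -0.21 0.6 -0.48 0; 0.75 -0.27 0.75 -0.48 0; 0.75 -0.32 0.9 -0.48 0; 0.75 -0.366 1 -0.48 0; 0.75 -0.366 1 -0.48 0"
}}

```text
t: 22.85
tool_pos: [0.4333, -0.0541, 0.2698]
tcp_rot: [3.141, -0.005, 0.002]
contact_force: [0.3, 0.5, 0.6]
grip_width: 0.754
grip_force: 0.0
```

{"fn": "carry_out", "kwargs": {
  "plan": "0.75 0 0.05 0 0; 0.75 0 0.1 0 0; 0.75 0 0.1 0 0; 0.75 0 0.1 0 0; 0.75 0 0.1 0 0"
}}

```text
t: 23.35
tool_pos: [0.4351, -0.0808, 0.2688]
tcp_rot: [-3.141, -0.001, -0.0]
contact_force: [-0.4, 0.0, 0.6]
grip_width: 0.75
grip_force: 0.0
```

```bash
python3 force.py 18;  python3 - <<'E'
from h import *
a=viewer.read_camera("side")["img"][200:400,170:370];b=viewer.read_camera("top")["img"][180:380,120:320]
cv2.imwrite("pics/5.png",cv2.resize(np.hstack([a,b]),None,fx=2,fy=2))
E
```

```text
t 24.25 F [-0.301  0.254 -0.043] sd [0.459 0.482 0.415] sem [0.108 0.114 0.098] J [ 4.0000e-03 -2.6452e+01  2.3148e+01  5.2180e+00 -1.0000e-03 -2.0000e-03] tcp [ 0.4349 -0.0814  0.2687] rot [-3.1416e+00 -1.0000e-04 -0.0000e+00] grip 0.7563349414325299 0.0
```

View pics/5.png

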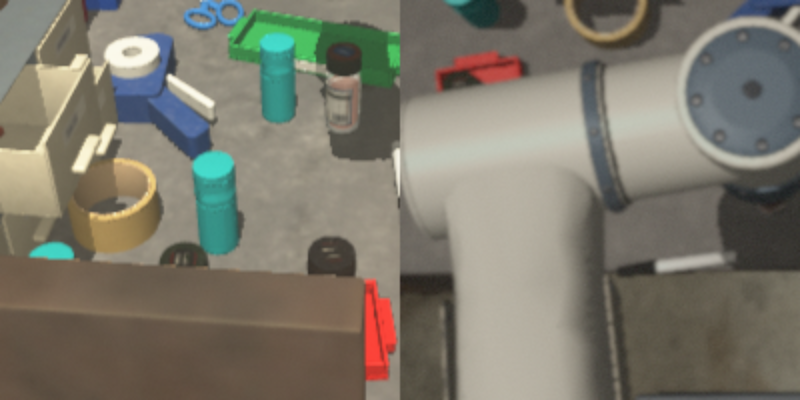

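The side view shows jar_a (184,257) and jar_b (331,255) both upright in the red tray. jar_c at (343,85) and the turquoise jars are undisturbed.

{"fn": "carry_out", "kwargs": {
  "plan": "0.75 0 0 0.1 0; 0.75 0 0 0.2 0; 0.75 0 0 0.3 0; 0.75 0 0 0.4 0; 0.75 0 0 0.46 0; 0.75 0 0 0.494 0; 0.75 0 0 0.494 0; 0.63 0 0 0.494 0; 0.57 0 0 0.494 0; 0.53 0 0 0.494 0; 0.49 0 0 0.494 0; 0.45 0 0 0.494 0; 0.42 0 0 0.494 0; 0.38 0 0 0.494 0; 0.38 0 0 0.494 0; 0.38 0 0 0.494 0"
}}

```text
t: 25.95
tool_pos: [0.4355, -0.0816, 0.1212]
tcp_rot: [3.141, 0.001, 0.002]
contact_force: [-0.5, -0.8, 6.0]
grip_width: 0.471
grip_force: 25.2
```

{"fn": "carry_out", "kwargs": {
  "plan": "0.38 0 0 -0.01 0; 0.38 0 0 -0.03 0; 0.38 0 0 -0.07 0; 0.38 0 0 -0.14 0; 0.38 0 0 -0.23 0; 0.38 0 0 -0.33 0; 0.38 0 0 -0.42 0; 0.38 0 0 -0.48 0; 0.38 0 0 -0.494 0; 0.38 0 0 -0.494 0; 0.38 0 0 -0.494 0; 0.38 0 0 -0.494 0; 0.38 0 0 -0.494 0; 0.38 0 0 -0.494 0"
}}

```text
t: 27.35
tool_pos: [0.4348, -0.0814, 0.2681]
tcp_rot: [3.141, 0.0, -0.002]
contact_force: [-0.2, 0.0, -1.6]
grip_width: 0.469
grip_force: 25.6
```

```bash
python3 force.py 20
```

```text
t 28.35 F [-0.008 -0.133 -2.048] sd [0.475 0.488 0.403] sem [0.106 0.109 0.09 ] J [  0.    -27.272  23.914   5.518   0.     -0.   ] tcp [ 0.4349 -0.0814  0.2687] rot [-3.1416e+00 -1.0000e-04 -1.0000e-04] grip 0.47211090786433535 25.574724837206304
```

jar_c reads about 190–205 g, also light, so it goes in the red tray's middle slot.

{"fn": "carry_out", "kwargs": {
  "plan": "0.38 0.01 -0.05 0 0; 0.38 0.02 -0.15 0 0; 0.38 0.04 -0.27 0 0; 0.38 0.06 -0.4 0 0; 0.38 0.08 -0.53 0 0; 0.38 0.1 -0.66 0 0; 0.38 0.12 -0.79 0 0; 0.38 0.14 -0.9 0 0; 0.38 0.16 -0.97 0 0; 0.38 0.162 -1 0 0; 0.38 0.162 -1 0 0; 0.38 0.162 -1 0 0"
}}

```text
t: 29.55
tool_pos: [0.4833, 0.2179, 0.2686]
tcp_rot: [3.141, -0.0, -0.001]
contact_force: [0.6, 0.2, -1.5]
grip_width: 0.471
grip_force: 25.9
```

```bash
python3 - <<'E'
from h import *
s=viewer.read_camera("side"); print(readout.sense()["tool_pos"])
# dark lids of placed jars in side view
for X in([.4225,.2275,.109],[.5447,.2485,.109],[.4836,.238,.109]): print(proj(s,X).round(1))
cv2.imwrite("pics/6.png",cv2.resize(s["img"][250:400,200:400],None,fx=4,fy=4,interpolation=cv2.INTER_CUBIC))
E
```

```text
[0.48333368 0.21763649 0.26875245]
[335.9 325.9]
[261.8 329.2]
[299.  327.6]
```

View pics/6.png

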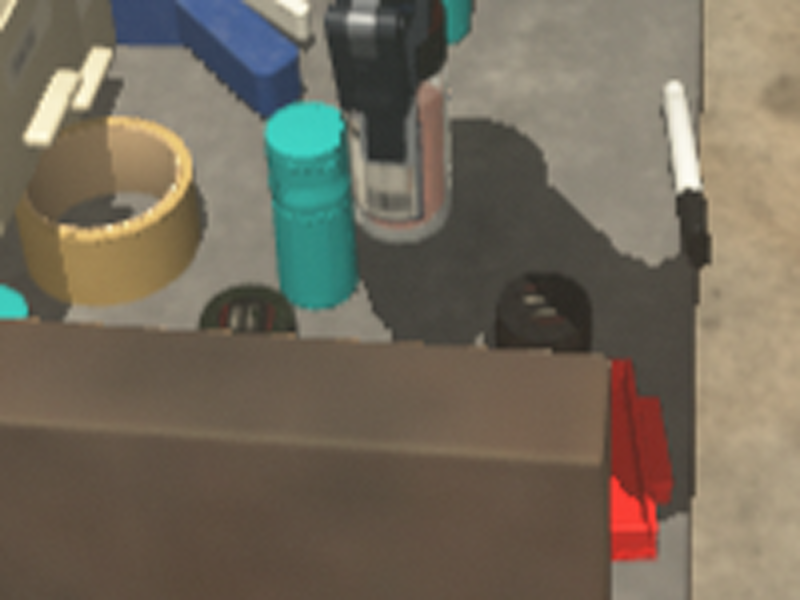

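jar_a and jar_b lids, at (262,329) and (336,326), are where predicted, so the middle slot is clear.

{"fn": "carry_out", "kwargs": {
  "plan": "0.38 0 -0.04 0 0; 0.38 0 -0.068 0 0; 0.38 0 -0.068 0 0; 0.38 0 -0.068 0.06 0; 0.38 0 -0.068 0.14 0; 0.38 0 -0.068 0.24 0; 0.38 0 -0.068 0.33 0; 0.38 0 -0.068 0.4 0; 0.38 0 -0.068 0.44 0; 0.38 0 -0.068 0.46 0; 0.38 0 -0.068 0.47 0; 0.38 0 -0.068 0.474 0; 0.38 0 -0.068 0.474 0; 0.38 0 -0.068 0.474 0; 0.38 0 -0.068 0.476 0; 0.38 0 -0.068 0.477 0; 0.38 0 -0.068 0.478 0; 0.38 0 -0.068 0.479 0; 0.38 0 -0.068 0.479 0; 0.38 0 -0.068 0.479 0"
}}

```text
t: 31.6
tool_pos: [0.4836, 0.239, 0.1252]
tcp_rot: [-3.141, -0.0, -0.001]
contact_force: [-1.3, 0.3, 1.4]
grip_width: 0.469
grip_force: 26.0
```

```bash
python3 force.py 3
```

```text
t 31.75 F [-1.302 -0.752  2.42 ] sd [0.342 0.368 0.755] sem [0.198 0.213 0.436] J [ 1.2000e-02 -3.9690e+01  2.0077e+01  4.4880e+00  4.3900e-01 -9.0000e-03] tcp [0.4836 0.239  0.1252] rot [-3.1415e+00 -3.0000e-04 -6.0000e-04] grip 0.46745761042633005 25.97706631757319
```

Resting on the floor, so release, rise and move clear.

{"fn": "carry_out", "kwargs": {
  "plan": "0.47 0 0 0.001 0; 0.5 0 0 0.001 0; 0.54 0 0 0.001 0; 0.6 0 0 0.001 0; 0.7 0 0 0.001 0; 0.75 0 0 0.001 0; 0.75 0 0 -0.03 0; 0.75 0 0 -0.1 0; 0.75 0 0 -0.2 0; 0.75 0 0 -0.32 0; 0.75 0 0 -0.42 0; 0.75 0 0 -0.48 0; 0.75 0 0.15 -0.5 0; 0.75 0 0.3 -0.5 0; 0.75 0 0.45 -0.5 0; 0.75 0 0.6 -0.5 0; 0.75 -0.05 0.75 -0.5 0; 0.75 -0.1 0.9 -0.5 0; 0.75 -0.15 1 -0.5 0; 0.75 -0.15 1 -0.5 0"
}}

```text
t: 33.75
tool_pos: [0.4369, -0.0638, 0.2761]
tcp_rot: [3.141, -0.006, 0.002]
contact_force: [0.9, -0.0, 1.1]
grip_width: 0.749
grip_force: 0.0
```

{"fn": "carry_out", "kwargs": {
  "plan": "0.75 0 0.15 0 0; 0.75 0 0.3 0 0; 0.75 0 0.45 0 0; 0.75 0 0.6 0 0; 0.75 0 0.75 0 0; 0.75 0 0.75 0 0; 0.75 0 0.75 0 0; 0.75 0 0.75 0 0"
}}

```text
t: 34.55
tool_pos: [0.4388, -0.2853, 0.2752]
tcp_rot: [-3.141, -0.001, -0.001]
contact_force: [1.4, -0.2, 0.0]
grip_width: 0.748
grip_force: 0.0
```

```bash
python3 - <<'E'
from h import *
s=viewer.read_camera("side");t=viewer.read_camera("top")
print(readout.sense()["tool_pos"])
cv2.imwrite("pics/7.png",cv2.resize(np.hstack([s["img"][200:400,170:400],t["img"][150:350,110:340]]),None,fx=1.7,fy=1.7))
E
```

```text
[ 0.43887755 -0.28492121  0.27535738]
```

View pics/7.png

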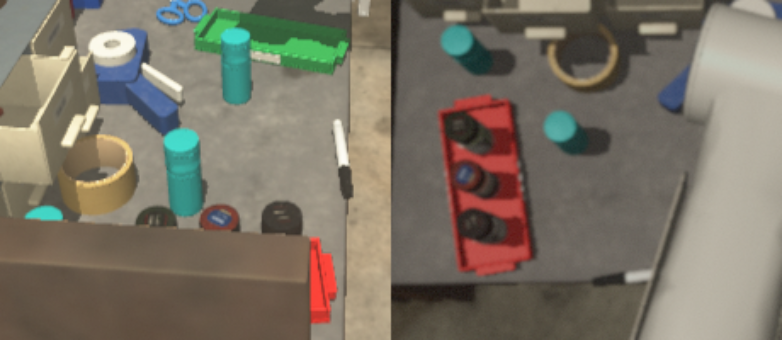

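All three jars stand upright in a row in the red tray, with lids at top-half pixels (463,127), (467,176) and (477,224). Nothing else has moved.

```bash
python3 -c "
from rig import r
print(r.hand_in())"
```

```text
the job is handed in; nothing more can be done
None
```

All three jars weighed under 250 g (jar_a about 230 g, jar_b about 110 g, jar_c about 195 g) and now stand upright in the red tray; nothing else was disturbed, and the job is handed in.

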